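Release a bonded flow cell from its toggle-clamp jig

ROBOT

A 6-joint arm with a two-finger parallel gripper is mounted at the origin on the work surface; the furniture and walls round the work are solid. World frame = base frame: x ahead of the robot, y to its left, z up, the work surface at z = 0. Lengths are in mm, angles in rad, forces in N, time in s.
With the tool pointing down it reaches from about 275 to 1000 mm from the base axis. Payload 8.4 kg.
Tool frame: the origin (TCP) lies midway between the tips of the shut fingers; the grasp point (between the pads) lies 19 mm behind it; z points along the fingers, y is the line along which they close (so a half turn about z gives the same grasp; the last joint's range is limited). The gripper opens to 85 mm and grips with 20 to 120 N. Pads are 22 mm wide; open, the fingers measure 114 mm over their backs; the gripper's body (76 mm by 85 mm) begins 54 mm behind the grasp point. The pads swing forward as they close: fully open they stand 13 mm farther back than shut.
Start: joints at [1.117, 0.353, 1.633, -0, 1.155, -0.002], TCP at [272.865, 562.292, 231.281] pointing down, gripper open.
Joint ranges: [-2.63, 2.63], [-0.92, 2.1], [0.06, 2.66], [-1.3, 4.44], [0, 2.69], [-3.02, 3.02]. Speed limits (rad/s): [2.22, 2.22, 2.79, 3.14, 3.14, 3.14].

INTERFACE

Orientations are given as [roll, pitch, yaw] about the fixed x, y, z axes, in that order (R = Rz(yaw) Ry(pitch) Rx(roll)).
In Python, from rig import r gives the robot as it stands.
- The arm moves only by the tool servo_tool, never from a script. Its argument "deltas" is a list of rows, each an object of numbers: "x", "y", "z": the shift along the world's x, y, z in mm; "rx", "ry", "rz": the turn, a rotation vector about the world's x, y, z in rad; "gripper": the gripper's target within -1 to 1 (fully open at 1, half-way at 0, shut at -1). A call has 1 to 10 rows; each row is the pose to reach, as a shift and turn from the pose commanded when the call began; what a row does not reach only later rows make up. A row lasts 1/10 s, in which the tool goes at most 50 mm and 8.59 degrees, less where a joint would pass 70% of its speed; a pose out of reach is approached as far as the arm can. A call with a gripper value outside its range is refused whole. The fingers move at their own pace and stop on an object; "newtons" is the grip in N (left out, the last holds). Time passes only in rows, so rows that repeat a pose let the fingers close. It gives the time, the measured TCP pose, the force, the opening and the grip force at its end, in the units of the state.
- r.sense(): the state, without advancing time (a new reading comes with each control period).
- r.grab_frame(name): name is "scene" or "top" or "wrist"; returns the picture (400x640x3 uint8, blue, green, red); there is no depth.
- r.camera_params(name): a dict with "mtx" (3x3 intrinsics, pixels), "eye" and "orientation" of the camera in the world. Camera axes: x right, y down, z forward; pixel columns grow to the right and rows downward; lengths in mm; the calibration is good to about 2 mm. A picture is of the moment at which its call begins: read the wrist's pose just before it. camera_params takes no time and is no camera call; for the wrist camera it gives the pose at the moment of the call.
- r.sign_off(): hands the job in; it is judged then, once.
Trained networks look in the newest picture that a camera, given by its name, has taken for a name from the list of things; names that differ only in an ending like _2 or _b are one class to them, and where a whole thing is asked for, a point or a joint stands for the part that bears it (a point fixed in the world has none). Each returns a list of dicts, best first, with "conf" (0 to 1); they miss things now and then, are a little off and sometimes report something else, mostly with a low value. They report only what shows in the picture. A call takes as long as a camera call. They do not tell look-alikes from the thing itself.
- r.recognise(name, camera): "box" ([left, top, width, height] in pixels, round what is visible of it).
The state is a dict: "clock": time; "qpos": joint angles; "qvel": joint speeds; "joint_efforts": joint torques, N m; "eef_pos": TCP position; "tcp_rot": TCP orientation; "contact_force": force on the tool from outside, world axes, zero at the start; "wrist_torque": the same for the moment, N m; "opening": opening from 0.0 (shut) to 1.0 (fully open); "grasp_force": force on a finger pad.
Only numpy, scipy, OpenCV 4.12 (cv2) and the standard library are available. Lean on these libraries where they do the work, as an engineer would, in place of code of your own. Each camera call takes 0.05 s, during which the arm holds its last target. There are 200 camera calls.

TASK

The adhesive in the flow cell has set. Flip the jig's toggle clamp right up to its open stop and leave it open, then ease the cell out from under the heel's lip without forcing it against the lip, and lay it down gently, window up and flat on the floor of the steel tray beside the finished cell. Do not shift the finished cell or the other things on the bench.

Things in the scene. Friction and masses are not known exactly. Their poses are not given: they have to be found in the camera images.
- jig: Bonding jig fixed to the bench: aluminium plate 224 x 100 mm (x, y), top at z = 12. Origin on the bench under the plate's centre; x runs from the clamp's handle over the nest to the heel, z up. 'Jig (x, y, z)' below means mm in this frame. Clamp foot x = -106 to -34. With the clamp open only its arm and handle stand higher than z = 50: all at x below -30, the handle up to z = 162.
- nest_center (a point): Middle of the nest's resting face, jig (45, 0, 26); the seated cell's origin is here within 1.5 mm. Pedestal 26 mm wide, x = 0 to 90, so the cell's long edges overhang 7 mm each side, free for fingers at x = 10 to 65. At its -x end a stop (x = -12 to -2, 34 mm wide) stands 5 mm above the resting face. At the +x end: side cheeks x = 69 to 93, 1.5 mm off the cell, and the heel's wall from x = 92.
- lip_edge (a point): Middle of the lower front edge of the heel's lip, jig (77, 0, 39.5); 7 mm thick, 58 mm wide. It covers 12 to 14 mm of the cell's +x end, 1.5 mm above it, so the cell cannot rise straight: tip its -x end up 0.07 to 0.11 rad (over the stop; it jams under the lip at 0.12), draw it 16 mm or more towards -x along its own slope, then lift. 30 N against the lip spoils the cell.
- heel_lip: The lip itself, an aluminium bar fixed on the heel's wall; origin at the middle of its underside, jig (92, 0, 39.5), 15.4 mm beyond lip_edge. Axes as the jig's.
- handle_grip (a point): Point on the axis of the clamp's handle, 33 mm from its end, in the ribbed black grip (bar 17 mm thick, 70 mm long). Clamped, the handle lies about level to the jig's -x, this point at jig (-135, 0, 41); open, it has turned 89 degrees and stands up, leaning 7 degrees to -x. Pinched along the jig's y it turns between the fingers but slips out after 50 degrees: regrip; once steep, push it on.
- clamp_pivot (a point): Pivot of the clamp's arm, jig (-50, 0, 30). Arm and handle move in the plane y = 0. Path of handle_grip on opening, jig (x, z): (-135, 41) (-134, 60) (-133, 78) (-131, 87) (-127, 98) (-121, 107) (-113, 114) (-102, 119) (-87, 121) (-80, 120), the handle turning 0, 12, 25, 32, 42, 51, 61, 72, 83, 89 degrees. Passing centre takes 7 N up in the first 20 mm, then 1 to 3 N. It stays where left.
- clamp_arm (a joint): Angle of the clamp's arm, a steel bar 80 mm long whose sprung rubber-tipped spindle presses on the cell 20 mm from its -x end with about 24 N. 0 = clamped, locked past centre; grows as the arm swings up (a little below 0 while passing centre); 1.30 = open stop, the bar standing 16 degrees short of upright, next to the handle.
- flow_cell: The clamped flow cell: block 90 x 40 x 12 mm, 70 to 130 g, aluminium below, grey plastic above, glass window 40 x 18 mm in the top, two white hose stubs (8 mm thick, 7.5 mm high) on top at x = -37, y = +-12. Origin: centre of the underside; x along the 90 mm away from the stubs, z up. In the nest its axes are the jig's, the +x end under the lip.
- tray: Fixed flat steel tray 250 x 180 mm (x, y), rim 17 mm above the bench, inner floor 244 x 174 mm at z = 3 mm. Origin on the bench under its centre. The finished cell lies in the half with y below 0; the half with y above 0 is empty.
- finished_cell: A flow cell finished earlier, loose in the tray: same block as flow_cell, origin at the centre of its underside, its x within 0.1 rad of the tray's, its centre 52 to 58 mm from the tray's middle on the -y side, up to 50 mm either way along x.
- dropper: Loose brown dropper bottle with a black teat, 30 mm wide, 68 mm high, behind the jig; origin at its foot.
- petri_dish: Loose covered dish, 55 mm wide, 14 mm high, behind the jig; origin at its foot.
- tweezers: Loose steel tweezers, 126 x 18 x 8 mm, lying just behind the jig; origin at its underside.
- timer: Loose small timer, 66 x 64 x 28 mm, beyond the heel end of the jig; origin at its underside.
- specimen_pot: Loose white screw-lid pot, 53 mm wide, 62 mm high, further back on the bench; origin at its foot.
Not all that is in view belongs to the job. What is shaped like the flow_cell but purple or red is not meant.

How it is judged (in metres and radians):
On the way, in this order (a step that is already met when the one before it is completed fails the run):
1. the clamp arm is flipped up to its open position while the cell still lies in the nest (value of joint clamp_arm above 1.2 rad and distance between flow_cell and nest_center below 0.006 m), for 0.1 s.
2. the cell is out of the nest, clear above the lip (z of flow_cell in the frame of jig above 0.055 m), for 0.1 s.
At the end, for the whole second after the job is handed in: The flow cell lies at rest, window up, within 0.06 rad of level, flat on the tray's floor inside the rim, neither on nor pressing against the finished cell, and the clamp arm still stands open (above 1.15 rad) (angle between flow_cell's own z axis and vertical below 0.06 rad and z of flow_cell in the frame of tray between 0.0005 and 0.008 m and x of flow_cell in the frame of tray between -0.105 and 0.105 m and y of flow_cell in the frame of tray between -0.075 and 0.075 m and value of joint clamp_arm above 1.15 rad and linear speed of flow_cell below 0.02 m/s and contact force between flow_cell and finished_cell below 3 N); the robot touches nothing.
It fails at once if the cell is forced against the heel's lip with more than 30 N (contact force between flow_cell and heel_lip above 30 N).
It fails at once if the cell is dropped: it falls free of the fingers faster than 0.45 m/s (contact force between flow_cell and the fingers below 0.02 N and linear speed of flow_cell above 0.45 m/s).
It fails at once if the finished cell is shifted by more than 15 mm (distance of finished_cell from where it was at the start of the episode above 0.015 m).
It fails at once if a bystander (dropper, petri dish, tweezers, timer or pot) is shifted by more than 30 mm (distance of any of dropper, petri_dish, tweezers, timer, specimen_pot from where it was at the start of the episode above 0.03 m).
It also fails if it takes over 54 s, if anything falls off the work surface, if the arm or the gripper's body presses on something with over 40 N, if the wrist force passes 120 N, or if a joint passes its speed limit or range.

## Working session

There is one attempt and no reset: what is moved stays moved. The work goes in short steps, Python scripts to look and compute and a tool call to move; the robot and the scene stay as the last step left them, time stands still between calls to the robot, and variables do not carry over. Pictures are saved under pics/ and viewed, at most 10 in all, crops included, and the job is handed in when it is done.

Besides the shell and the picture viewer there is one more tool, called after "Emit:" as name(argument=value, ...) on one line, values as JSON. servo_tool: Moves the arm, as the interface text tells. Its arguments: {"type":"object","properties":{"deltas":{"type":"array","items":{"type":"object","properties":{"x":{"type":"number"},"y":{"type":"number"},"z":{"type":"number"},"rx":{"type":"number"},"ry":{"type":"number"},"rz":{"type":"number"},"gripper":{"type":"number"}}}},"newtons":{"type":"number"}},"required":["deltas"]}

```bash
mkdir -p pics; ls
cat > h.py <<'E'
import numpy as np, cv2
from scipy.spatial.transform import Rotation as R
from rig import r
def cam(n):
    p=r.camera_params(n); o=p["orientation"]
    o=np.array(o,float)
    Rm=o if o.shape==(3,3) else R.from_euler('xyz',o).as_matrix()
    return np.array(p["mtx"],float),np.array(p["eye"],float),Rm
def ray(n,uv,z):
    K,e,Rm=cam(n); d=Rm@np.linalg.inv(K)@np.array([uv[0],uv[1],1.]); return e+d*(z-e[2])/d[2]
def proj(n,P):
    K,e,Rm=cam(n); q=K@(Rm.T@(np.array(P,float)-e)); return q[:2]/q[2]
E
python3 - <<'E'
from h import *
print(r.sense())
for n in ["top","scene"]:
    print(n,r.camera_params(n))
    cv2.imwrite(f"pics/{n}0.png",r.grab_frame(n))
for k in ["jig","flow_cell","tray","finished_cell","heel_lip","handle_grip","clamp_arm","dropper","tweezers","timer"]:
    print(k,[(d["box"],round(d["conf"],2)) for d in r.recognise(k,"top")[:3]])
E
```

```text
pics
{'clock': 0.0, 'qpos': array([ 1.11660064e+00,  3.53637175e-01,  1.63416193e+00,  1.02373748e-05,
        1.15521784e+00, -2.41080240e-03]), 'qvel': array([-0.00073804,  0.00155578, -0.00036566, -0.00079616, -0.00084138,
       -0.00043947]), 'joint_efforts': array([ 1.87192258e-03, -6.05229449e+01, -3.42072415e+01,  5.15583702e-05,
        9.19944694e-03, -6.46370040e-06]), 'eef_pos': array([272.64213542, 561.8440995 , 230.55665145]), 'tcp_rot': array([-3.14016839e+00, -1.27937636e-05,  2.68980362e+00]), 'contact_force': array([-0.44365436, -0.26503204,  0.39133174]), 'wrist_torque': array([-0.02461947, -0.00455951, -0.02022782]), 'grasp_force': 0.0, 'opening': 0.9980480469798574}
top {'mtx': array([[405.81472097,   0.        , 319.09553393],
       [  0.        , 405.81472097, 199.74265614],
       [  0.        ,   0.        ,   1.        ]]), 'eye': array([ 418.7770591 ,   37.48871225, 1419.4338798 ]), 'orientation': array([-2.98263524,  0.00930615, -1.56067047])}
scene {'mtx': array([[457.61346309,   0.        , 321.08328717],
       [  0.        , 457.61346309, 197.62035308],
       [  0.        ,   0.        ,   1.        ]]), 'eye': array([1285.99873717, -393.126793  , 1137.51157549]), 'orientation': array([-2.52076278, -0.01266493,  0.99751585])}
jig [([314.4, 193.3, 78.4, 31.0], 0.71)]
flow_cell [([185.1, 187.3, 24.6, 11.1], 0.85), ([323.3, 202.2, 23.5, 11.4], 0.79), ([245.1, 212.1, 16.5, 30.5], 0.65)]
tray []
finished_cell [([405.2, 193.3, 59.3, 75.6], 0.73), ([313.2, 189.0, 77.1, 35.8], 0.7), ([441.5, 222.1, 16.1, 28.4], 0.68)]
heel_lip [([316.1, 196.5, 7.6, 17.2], 0.57)]
handle_grip [([365.3, 206.4, 25.7, 5.3], 0.5)]
clamp_arm [([335.1, 203.2, 58.7, 10.8], 0.58)]
dropper []
tweezers [([314.5, 197.4, 11.2, 15.6], 0.16)]
timer [([276.1, 185.1, 21.9, 20.1], 0.84)]
```

Run:
```python
import cv2
a=cv2.imread("pics/top0.png")[150:300,160:480]
cv2.imwrite("pics/top0c.png",cv2.resize(a,(800,375),interpolation=cv2.INTER_CUBIC))
```

```text
(no output)
```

View pics/top0c.png

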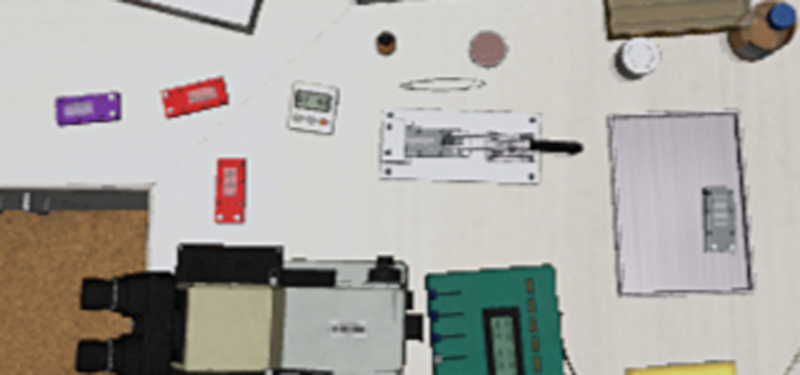

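View pics/scene0.png

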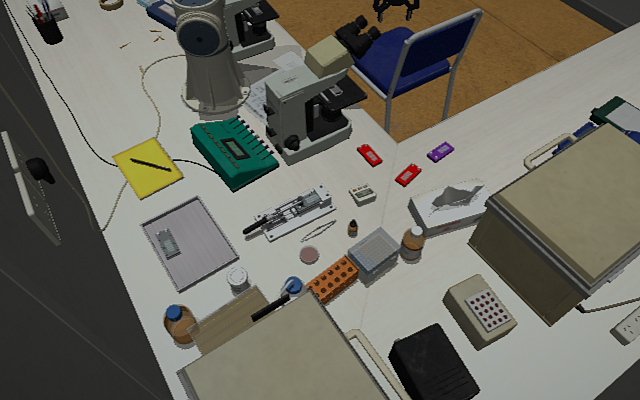

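The top crop shows the jig at crop (460,146), with its handle to the right at (560,147), the world -y side. The tray is at (680,203), with the grey finished cell at (720,218). Red cells at (195,97) and (230,190) and a purple one at (88,107) are decoys. The grey cell under the clamp, at (430,140) in the jig's nest, is the one meant. The scene view agrees. Next I'll measure roughly and bring the wrist camera over.

Run:
```python
from h import *
f=lambda u,v:(160+(u+.5)/2.5-.5,150+(v+.5)/2.5-.5)
for n,p,z in [("jTL",(383,109),12),("jTR",(541,113),12),("jBR",(539,184),12),("jBL",(380,177),12),("grip end",(582,148),41),("trTL",(609,115),17),("trTR",(738,112),17),("trBR",(752,290),17),("trBL",(619,294),17),("fin",(719,218),15),("tweez",(443,85),4),("timer",(313,107),28),("green top",(490,270),40),("micro",(385,265),150)]:
    print(n,ray("top",f(*p),z).round(0))
print(cam("wrist")); print(r.sense()["eef_pos"])
```

```text
jTL [667.  75.  12.]
jTR [ 663. -147.   12.]
jBR [ 563. -143.   12.]
jBL [571.  78.  12.]
grip end [ 610. -199.   41.]
trTL [ 660. -242.   17.]
trTR [ 666. -422.   17.]
trBR [ 420. -430.   17.]
trBL [ 413. -250.   17.]
fin [ 518. -390.   15.]
tweez [704. -10.   4.]
timer [666. 172.  28.]
green top [443. -73.  40.]
micro [446.  66. 150.]
(array([[356.20694529,   0.        , 321.59889878],
       [  0.        , 356.20694529, 200.84094692],
       [  0.        ,   0.        ,   1.        ]]), array([212.00258483, 591.67188479, 372.90796704]), array([[ 4.36648102e-01,  8.67345239e-01,  2.38852822e-01],
       [ 8.99632226e-01, -4.21137091e-01, -1.15349076e-01],
       [ 5.42311347e-04,  2.65246651e-01, -9.64180440e-01]]))
[272.879115   562.30782013 231.29389073]
```

Emit:
servo_tool(deltas=[{"z": 50},{"z": 100},{"z": 150},{"z": 200},{"z": 250},{"x": 30,"y": -50,"z": 250,"rz": -0.1},{"x": 60,"y": -100,"z": 250,"rz": -0.2},{"x": 85,"y": -145,"z": 250,"rz": -0.3},{"x": 110,"y": -190,"z": 250,"rz": -0.4},{"x": 135,"y": -235,"z": 250,"rz": -0.5}])

```text
invalid input
```

Emit:
servo_tool(deltas=[{"x": 25,"y": -42,"rz": -0.1},{"x": 50,"y": -84,"rz": -0.2},{"x": 75,"y": -126,"rz": -0.3},{"x": 100,"y": -168,"rz": -0.4},{"x": 125,"y": -210,"rz": -0.5},{"x": 150,"y": -252,"rz": -0.6},{"x": 175,"y": -294,"rz": -0.62},{"x": 207,"y": -340,"z": -40,"rz": -0.62},{"x": 207,"y": -362,"z": -90,"rz": -0.62},{"x": 207,"y": -362,"z": -140,"rz": -0.62}])

```text
invalid input
```

Run:
```python
from h import *
s=r.sense();print(s["clock"],s["eef_pos"],s["tcp_rot"],s["qpos"])
im=r.grab_frame("wrist");cv2.imwrite("pics/w1.png",im);print(r.camera_params("wrist"))
for k in ["jig","flow_cell","heel_lip","handle_grip","clamp_arm","tray","finished_cell"]:
    print(k,[(d["box"],round(d["conf"],2)) for d in r.recognise(k,"wrist")[:3]])
```

```text
0.6 [272.879115   562.30782013 231.29389073] [3.14155891e+00 2.01342200e-05 2.68977049e+00] [ 1.11660157e+00  3.52997633e-01  1.63337330e+00 -2.19201558e-05
  1.15518793e+00 -2.36374324e-03]
{'mtx': array([[356.20694529,   0.        , 321.59889878],
       [  0.        , 356.20694529, 200.84094692],
       [  0.        ,   0.        ,   1.        ]]), 'eye': array([212.00330211, 591.67341576, 372.91600736]), 'orientation': array([ 2.87313299e+00, -5.56306802e-04,  1.11892686e+00])}
jig []
flow_cell []
heel_lip []
handle_grip []
clamp_arm []
tray []
finished_cell []
```

View pics/w1.png

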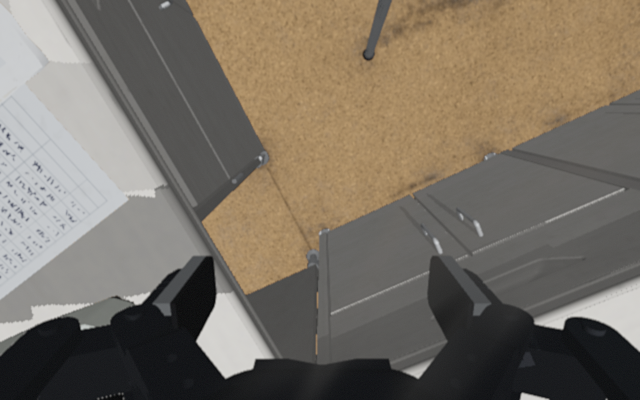

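The picture shows only floor and desk edge, so both moves were refused. I'll retry with the full set of keys.

Emit:
servo_tool(deltas=[{"x": 0,"y": 0,"z": 50,"rx": 0,"ry": 0,"rz": 0,"gripper": 1},{"x": 0,"y": 0,"z": 100,"rx": 0,"ry": 0,"rz": 0,"gripper": 1},{"x": 0,"y": 0,"z": 150,"rx": 0,"ry": 0,"rz": 0,"gripper": 1},{"x": 0,"y": 0,"z": 200,"rx": 0,"ry": 0,"rz": 0,"gripper": 1},{"x": 0,"y": 0,"z": 250,"rx": 0,"ry": 0,"rz": 0,"gripper": 1},{"x": 25,"y": -42,"z": 250,"rx": 0,"ry": 0,"rz": -0.1,"gripper": 1},{"x": 50,"y": -84,"z": 250,"rx": 0,"ry": 0,"rz": -0.2,"gripper": 1},{"x": 75,"y": -126,"z": 250,"rx": 0,"ry": 0,"rz": -0.3,"gripper": 1},{"x": 100,"y": -168,"z": 250,"rx": 0,"ry": 0,"rz": -0.4,"gripper": 1},{"x": 125,"y": -210,"z": 250,"rx": 0,"ry": 0,"rz": -0.5,"gripper": 1}], newtons=40)

```text
clock: 2.0
eef_pos: [398.4, 350.5, 481.4]
tcp_rot: [3.141, 0.0, 2.186]
contact_force: [0.3, 0.6, -0.3]
opening: 1.001
grasp_force: 0.0
```

Emit:
servo_tool(deltas=[{"x": 20,"y": -44,"z": 0,"rx": 0,"ry": 0,"rz": -0.1,"gripper": 1},{"x": 40,"y": -88,"z": 0,"rx": 0,"ry": 0,"rz": -0.2,"gripper": 1},{"x": 60,"y": -132,"z": 0,"rx": 0,"ry": 0,"rz": -0.3,"gripper": 1},{"x": 80,"y": -176,"z": 0,"rx": 0,"ry": 0,"rz": -0.4,"gripper": 1},{"x": 100,"y": -220,"z": 0,"rx": 0,"ry": 0,"rz": -0.5,"gripper": 1},{"x": 120,"y": -264,"z": 0,"rx": 0,"ry": 0,"rz": -0.62,"gripper": 1},{"x": 140,"y": -308,"z": 0,"rx": 0,"ry": 0,"rz": -0.62,"gripper": 1},{"x": 160,"y": -352,"z": 0,"rx": 0,"ry": 0,"rz": -0.62,"gripper": 1},{"x": 180,"y": -396,"z": 0,"rx": 0,"ry": 0,"rz": -0.62,"gripper": 1},{"x": 200,"y": -440,"z": 0,"rx": 0,"ry": 0,"rz": -0.62,"gripper": 1}])

```text
clock: 3.0
eef_pos: [598.3, -89.7, 481.4]
tcp_rot: [3.141, -0.0, 1.57]
contact_force: [0.6, 1.4, -1.2]
opening: 0.998
grasp_force: 0.0
```

Emit:
servo_tool(deltas=[{"x": 17,"y": -40,"z": -20,"rx": 0,"ry": 0,"rz": 0,"gripper": 1},{"x": 17,"y": -60,"z": -65,"rx": 0,"ry": 0,"rz": 0,"gripper": 1},{"x": 17,"y": -60,"z": -110,"rx": 0,"ry": 0,"rz": 0,"gripper": 1},{"x": 17,"y": -60,"z": -150,"rx": 0,"ry": 0,"rz": 0,"gripper": 1},{"x": 17,"y": -60,"z": -150,"rx": 0,"ry": 0,"rz": 0,"gripper": 1},{"x": 17,"y": -60,"z": -150,"rx": 0,"ry": 0,"rz": 0,"gripper": 1}])

```text
clock: 3.6
eef_pos: [615.0, -147.7, 332.1]
tcp_rot: [-3.141, -0.0, 1.57]
contact_force: [-0.7, 0.3, 1.2]
opening: 0.998
grasp_force: 0.0
```

Run:
```python
from h import *
s=r.sense();print(s["clock"],s["eef_pos"],s["tcp_rot"],s["qpos"])
im=r.grab_frame("wrist");cv2.imwrite("pics/w2.png",im)
print(r.camera_params("wrist"))
for k in ["jig","flow_cell","heel_lip","handle_grip","clamp_arm"]:
    print(k,[(d["box"],round(d["conf"],2)) for d in r.recognise(k,"wrist")[:3]])
```

```text
3.6 [ 614.99222637 -147.69987149  332.07535825] [-3.14115316e+00 -8.87149558e-05  1.56986965e+00] [-2.38063794e-01  2.90145883e-01  1.49771003e+00 -1.74207985e-05
  1.35418477e+00 -2.37133389e-01]
{'mtx': array([[356.20694529,   0.        , 321.59889878],
       [  0.        , 356.20694529, 200.84094692],
       [  0.        ,   0.        ,   1.        ]]), 'eye': array([615.06058759, -80.51553095, 475.20529227]), 'orientation': array([ 2.87300681e+00, -2.72299807e-03, -8.32197762e-04])}
jig [([280.8, 0.0, 85.6, 204.3], 0.64)]
flow_cell [([303.1, 0.0, 42.3, 62.9], 0.58)]
heel_lip []
handle_grip [([312.3, 106.9, 17.7, 94.7], 0.58)]
clamp_arm [([311.3, 34.1, 21.2, 165.4], 0.84)]
```

View pics/w2.png

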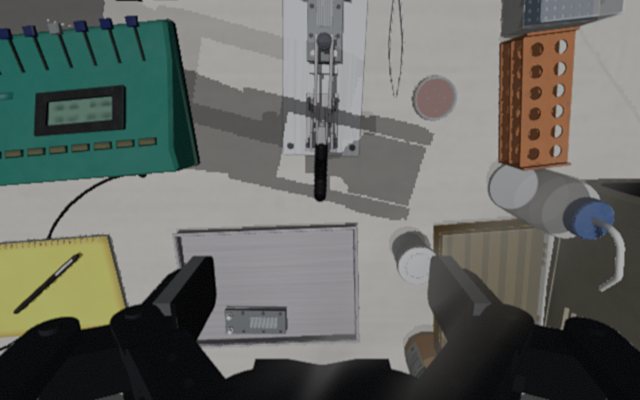

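The jig's handle end is at (320,196) and the plate's lower edge runs from (283,154) to (354,154). The tray's corners are at (177,235), (356,226) and (358,339), and the finished cell is at (256,320). The heel is cut off, so I'll shift +y and lower.

Emit:
servo_tool(deltas=[{"x": 0,"y": 45,"z": 0,"rx": 0,"ry": 0,"rz": 0,"gripper": 1},{"x": 0,"y": 90,"z": -20,"rx": 0,"ry": 0,"rz": 0,"gripper": 1},{"x": 0,"y": 110,"z": -40,"rx": 0,"ry": 0,"rz": 0,"gripper": 1},{"x": 0,"y": 110,"z": -40,"rx": 0,"ry": 0,"rz": 0,"gripper": 1},{"x": 0,"y": 110,"z": -40,"rx": 0,"ry": 0,"rz": 0,"gripper": 1}])

```text
clock: 4.4
eef_pos: [615.1, -37.6, 292.0]
tcp_rot: [3.141, 0.001, 1.571]
contact_force: [0.4, -0.4, -0.1]
opening: 1.003
grasp_force: 0.0
```

Run:
```python
from h import *
s=r.sense();print(s["clock"],s["eef_pos"],s["tcp_rot"])
im=r.grab_frame("wrist");cv2.imwrite("pics/w3f.png",im)
np.save("w3cam.npy",np.array(cam("wrist"),dtype=object),allow_pickle=True)
print(ray("wrist",(0,0),12),ray("wrist",(639,300),12))
for k in ["jig","flow_cell","heel_lip","handle_grip","clamp_arm"]:
    print(k,[(d["box"],round(d["conf"],2)) for d in r.recognise(k,"wrist")[:3]])
cv2.imwrite("pics/w3.png",cv2.resize(im[0:300,200:440],(480*1,600),interpolation=cv2.INTER_CUBIC))
```

```text
4.4 [615.11227184 -37.60602918 291.96526338] [3.14115454e+00 5.05885680e-04 1.57113701e+00]Traceback (most recent call last):
  File "<stdin>", line 4, in <module>
ValueError: could not broadcast input array from shape (3,3) into shape (3,)
```

Run:
```python
from h import *
im=cv2.imread("pics/w3f.png")
print(cam("wrist")[1].round(1),ray("wrist",(0,0),12).round(),ray("wrist",(639,300),12).round())
for k in ["jig","flow_cell","heel_lip","handle_grip"]:
    print(k,[(d["box"],round(d["conf"],2)) for d in r.recognise(k,"wrist")[:3]])
cv2.imwrite("pics/w3.png",cv2.resize(im[0:300,200:440],(480*1,600),interpolation=cv2.INTER_CUBIC))
```

```text
[614.8  29.  434.1] [274. 135.  12.] [1039. -225.   12.]
jig [([277.6, 54.7, 95.4, 244.1], 0.78)]
flow_cell [([304.4, 91.2, 42.1, 74.0], 0.95)]
heel_lip [([296.5, 58.5, 59.3, 35.0], 0.93), ([280.3, 59.4, 93.9, 236.2], 0.47)]
handle_grip [([313.4, 211.4, 14.9, 83.7], 0.68)]
```

View pics/w3.png

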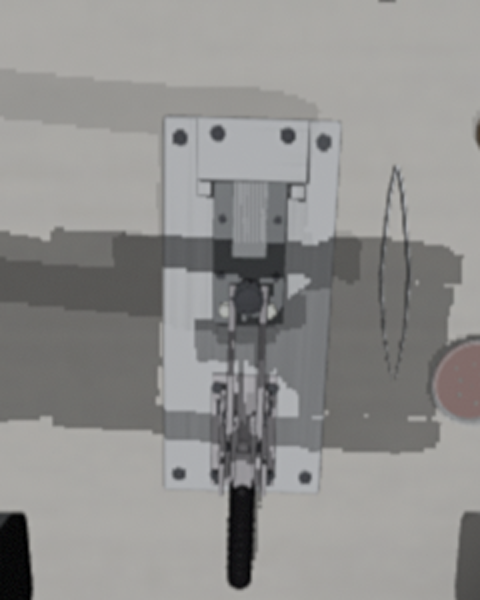

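The crop (2x, offset 200,0) shows the plate corners at (164,117), (340,121), (319,492) and (164,487), the lip's top front edge from (197,181) to (308,182), the grip end at (238,587), and the cell with its glass at (250,217).

```bash
cat >> h.py <<'E'
def T(p,P): # p=[x,y,yaw], planar frame on bench
    c,s=np.cos(p[2]),np.sin(p[2]); P=np.atleast_2d(P).astype(float)
    return np.c_[p[0]+c*P[:,0]-s*P[:,1],p[1]+s*P[:,0]+c*P[:,1],P[:,2]]
E
python3 - <<'E'
from h import *
from scipy.optimize import least_squares
K,e,Rm=cam("wrist")
def pj(P): q=(K@(Rm.T@(P-e).T)).T; return q[:,:2]/q[:,2:]
C=lambda L:np.array([[200+(u+.5)/2-.5,(v+.5)/2-.5] for u,v in L])
M=np.array([[112,50,12],[112,-50,12],[-112,-50,12],[-112,50,12],[77,29,46.5],[77,-29,46.5],[-168,0,41]])
U=C([(164,117),(340,121),(319,492),(164,487),(197,181),(308,182),(238,588)])
f=lambda p:(pj(T(p,M))-U).ravel()
s=least_squares(f,[615,-35,1.57],loss='soft_l1'); print(s.x,f(s.x).round(1))
for n,P in [("grip",(-135,0,41)),("nest",(45,0,26)),("axis end",(-80,0,120))]: print(n,T(s.x,P).round(1))
print("glass ctr", pj(T(s.x,[45,0,38]))*2-[400,0])
# tray from w2
e=np.array([615.06,-80.52,475.21]);Rm=R.from_euler('xyz',[2.87300681,-2.72299807e-03,-8.32e-04]).as_matrix()
M2=np.array([[-125,90,17],[125,90,17],[125,-90,17]]);U2=np.array([[177,235],[356,226],[358,339]])
g=lambda p:(pj(T(p,M2))-U2).ravel()
s=least_squares(g,[540,-335,0]); print(s.x,g(s.x).round(1))
E
```

```text
[617.29697234 -35.63045933   1.53801533] [-0.5 -1.7  1.8 -0.7  0.4  1.7 -0.6  2.  -0.4 -1.1 -0.1  0.2  0.3  3.8]
grip [[ 612.9 -170.6   41. ]]
nest [[618.8   9.3  26. ]]
axis end [[ 614.7 -115.6  120. ]]
glass ctr [[249.35068162 242.35432877]]
[ 5.43790371e+02 -3.38148849e+02  4.53293251e-02] [-2.6 -0.6  1.2  0.2  1.5  0.9]
```

Emit:
servo_tool(deltas=[{"x": 0,"y": -45,"z": -20,"rx": 0,"ry": 0,"rz": -0.033,"gripper": 0.2},{"x": -2,"y": -90,"z": -40,"rx": 0,"ry": 0,"rz": -0.033,"gripper": 0.2},{"x": -2,"y": -133,"z": -60,"rx": 0,"ry": 0,"rz": -0.033,"gripper": 0.2},{"x": -2,"y": -133,"z": -105,"rx": 0,"ry": 0,"rz": -0.033,"gripper": 0.2},{"x": -2,"y": -133,"z": -150,"rx": 0,"ry": 0,"rz": -0.033,"gripper": 0.2},{"x": -2,"y": -133,"z": -190,"rx": 0,"ry": 0,"rz": -0.033,"gripper": 0.2},{"x": -2,"y": -133,"z": -190,"rx": 0,"ry": 0,"rz": -0.033,"gripper": 0.2},{"x": -2,"y": -133,"z": -190,"rx": 0,"ry": 0,"rz": -0.033,"gripper": 0.2}])

```text
clock: 5.45
eef_pos: [613.1, -171.3, 101.9]
tcp_rot: [-3.141, -0.0, 1.536]
contact_force: [1.4, -1.2, 1.0]
opening: 0.6
grasp_force: 0.0
```

Run:
```python
from h import *
s=r.sense();print(s["clock"],s["eef_pos"],s["tcp_rot"],s["opening"])
im=r.grab_frame("wrist")
q=proj("wrist",[612.9,-170.6,41]);print(q)
print([proj("wrist",s["eef_pos"]+np.array([0,0,k])) for k in (0,19)])
cv2.imwrite("pics/w4.png",im[:,100:540])
```

```text
5.45 [ 613.05470555 -171.25686301  101.90234178] [-3.14112463e+00 -8.98715515e-05  1.53617922e+00] 0.6004515655438242
[319.97324769 217.48140894]
[array([320.116584  , 262.15049216]), array([320.04234815, 283.40044687])]
```

View pics/w4.png

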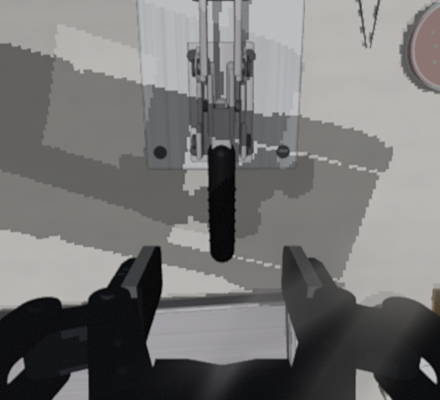

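The handle runs along column 321 from row 146 to row 262, so it is centred between the pads. Its end sits about 4 mm further +y than modelled, so I'll shift +3 mm, descend and pinch.

Emit:
servo_tool(deltas=[{"x": 0,"y": 3,"z": -40,"rx": 0,"ry": 0,"rz": 0,"gripper": 0.2},{"x": 0,"y": 3,"z": -79,"rx": 0,"ry": 0,"rz": 0,"gripper": 0.0},{"x": 0,"y": 3,"z": -79,"rx": 0,"ry": 0,"rz": 0,"gripper": -1},{"x": 0,"y": 3,"z": -79,"rx": 0,"ry": 0,"rz": 0,"gripper": -1},{"x": 0,"y": 3,"z": -79,"rx": 0,"ry": 0,"rz": 0,"gripper": -1},{"x": 0,"y": 3,"z": -79,"rx": 0,"ry": 0,"rz": 0,"gripper": -1},{"x": 0,"y": 3,"z": -79,"rx": 0,"ry": 0,"rz": 0,"gripper": -1}], newtons=50)

```text
clock: 6.2
eef_pos: [613.3, -167.9, 24.0]
tcp_rot: [3.14, 0.0, 1.537]
contact_force: [-4.3, 0.1, 0.3]
opening: 0.169
grasp_force: 49.2
```

Emit:
servo_tool(deltas=[{"x": 0,"y": 0,"z": 6,"rx": 0,"ry": 0,"rz": 0,"gripper": -1},{"x": 0,"y": 1,"z": 12,"rx": 0,"ry": 0,"rz": 0,"gripper": -1},{"x": 0,"y": 1,"z": 19,"rx": 0,"ry": 0,"rz": 0,"gripper": -1},{"x": 0,"y": 1,"z": 25,"rx": 0,"ry": 0,"rz": 0,"gripper": -1},{"x": 0,"y": 2,"z": 31,"rx": 0,"ry": 0,"rz": 0,"gripper": -1},{"x": 0,"y": 2,"z": 37,"rx": 0,"ry": 0,"rz": 0,"gripper": -1},{"x": 0,"y": 4,"z": 46,"rx": 0,"ry": 0,"rz": 0,"gripper": -1},{"x": 0,"y": 6,"z": 52,"rx": 0,"ry": 0,"rz": 0,"gripper": -1},{"x": 0,"y": 8,"z": 57,"rx": 0,"ry": 0,"rz": 0,"gripper": -1},{"x": 0,"y": 8,"z": 57,"rx": 0,"ry": 0,"rz": 0,"gripper": -1}])

```text
clock: 7.2
eef_pos: [613.3, -159.3, 80.0]
tcp_rot: [3.141, -0.0, 1.537]
contact_force: [0.6, 4.4, -4.6]
opening: 0.163
grasp_force: 49.2
```

Emit:
servo_tool(deltas=[{"x": 0,"y": 0,"z": 0,"rx": 0,"ry": 0,"rz": 0,"gripper": -0.3},{"x": 0,"y": 0,"z": 0,"rx": 0,"ry": 0,"rz": 0,"gripper": -0.3},{"x": 0,"y": 0,"z": 0,"rx": 0,"ry": 0,"rz": 0,"gripper": -0.3},{"x": 0,"y": 0,"z": 0,"rx": 0,"ry": 0,"rz": 0,"gripper": -1},{"x": 0,"y": 0,"z": 0,"rx": 0,"ry": 0,"rz": 0,"gripper": -1},{"x": 0,"y": 0,"z": 0,"rx": 0,"ry": 0,"rz": 0,"gripper": -1},{"x": 0,"y": 0,"z": 0,"rx": 0,"ry": 0,"rz": 0,"gripper": -1}])

```text
clock: 7.9
eef_pos: [613.3, -160.2, 79.6]
tcp_rot: [3.141, 0.001, 1.537]
contact_force: [0.3, -3.3, 2.0]
opening: 0.161
grasp_force: 48.8
```

Run:
```python
from h import *
s=r.sense();print(s["clock"],s["opening"],s["grasp_force"],s["contact_force"])
im=r.grab_frame("wrist")
print(proj("wrist",[613,-159,98]))
cv2.imwrite("pics/w5.png",im[:,100:540])
```

```text
7.9 0.16141986788491103 48.83298933506012 [ 0.28083223 -3.33513721  1.95271257]
[322.08484874 282.0999643 ]
```

View pics/w5.png

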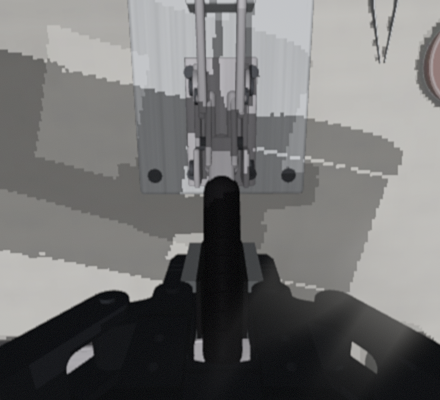

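The handle is raised about 42° and sits between the pads, at column 322 and rows 180–360. I'll follow the rest of the path.

Emit:
servo_tool(deltas=[{"x": 0,"y": 3,"z": 5,"rx": 0,"ry": 0,"rz": 0,"gripper": -1},{"x": 0,"y": 6,"z": 9,"rx": 0,"ry": 0,"rz": 0,"gripper": -1},{"x": 0,"y": 10,"z": 13,"rx": 0,"ry": 0,"rz": 0,"gripper": -1},{"x": 0,"y": 14,"z": 16,"rx": 0,"ry": 0,"rz": 0,"gripper": -1},{"x": 0,"y": 19,"z": 19,"rx": 0,"ry": 0,"rz": 0,"gripper": -1},{"x": 1,"y": 25,"z": 21,"rx": 0,"ry": 0,"rz": 0,"gripper": -1},{"x": 1,"y": 32,"z": 22,"rx": 0,"ry": 0,"rz": 0,"gripper": -1},{"x": 1,"y": 40,"z": 23,"rx": 0,"ry": 0,"rz": 0,"gripper": -1},{"x": 1,"y": 45,"z": 22,"rx": 0,"ry": 0,"rz": 0,"gripper": -1},{"x": 1,"y": 46,"z": 22,"rx": 0,"ry": 0,"rz": 0,"gripper": -1}])

```text
clock: 8.95
eef_pos: [613.5, -113.0, 101.2]
tcp_rot: [-3.141, -0.0, 1.538]
contact_force: [-0.5, -0.3, -0.3]
opening: 0.001
grasp_force: 0.0
```

The fingers have shut, so the handle slipped out somewhere. I'll look.

Run:
```python
from h import *
im=r.grab_frame("wrist")
a=im[:,160:480]
s=r.grab_frame("scene"); print(r.recognise("clamp_arm","scene")[:1])
b=cv2.resize(s[150:270,200:360],(480,360),interpolation=cv2.INTER_CUBIC)
c=np.zeros((400,800,3),np.uint8);c[:,:320]=a;c[:360,320:]=b
cv2.imwrite("pics/w6.png",c)
```

```text
[{'box': [245.2, 195.4, 52.7, 20.9], 'conf': 0.9}]
```

View pics/w6.png

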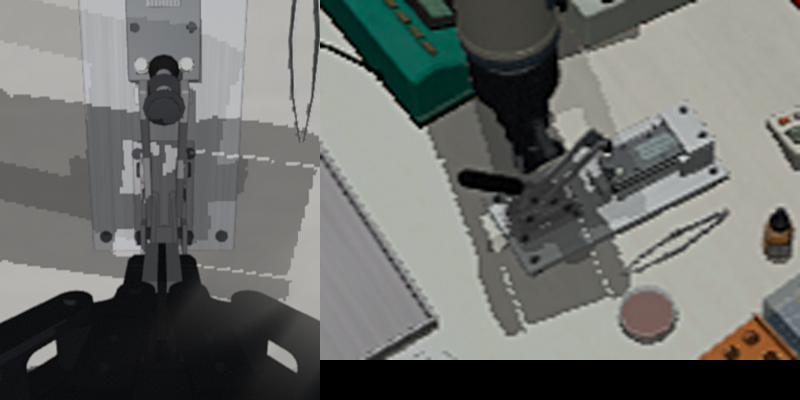

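The scene half shows the handle still raised about 40° at crop (490,182), on the -y side of the shut fingers at (540,160). It slipped early and stayed put. I'll go over it and push it up from its -y side with shut fingers.

Emit:
servo_tool(deltas=[{"x": 0,"y": 0,"z": 50,"rx": 0,"ry": 0,"rz": 0,"gripper": -1},{"x": 0,"y": -10,"z": 98,"rx": 0,"ry": 0,"rz": 0,"gripper": -1},{"x": 0,"y": -55,"z": 105,"rx": 0,"ry": 0,"rz": 0,"gripper": -1},{"x": -1,"y": -105,"z": 105,"rx": 0,"ry": 0,"rz": 0,"gripper": -1},{"x": -2,"y": -117,"z": 60,"rx": 0,"ry": 0,"rz": 0,"gripper": -1},{"x": -2,"y": -117,"z": 15,"rx": 0,"ry": 0,"rz": 0,"gripper": -1},{"x": -2,"y": -117,"z": -6,"rx": 0,"ry": 0,"rz": 0,"gripper": -1},{"x": -2,"y": -117,"z": -6,"rx": 0,"ry": 0,"rz": 0,"gripper": -1}])

```text
clock: 9.9
eef_pos: [609.1, -230.4, 91.6]
tcp_rot: [-3.135, -0.002, 1.536]
contact_force: [0.1, 0.6, -0.0]
opening: -0.006
grasp_force: 0.0
```

Emit:
servo_tool(deltas=[{"x": 0,"y": 10,"z": 0,"rx": 0,"ry": 0,"rz": 0,"gripper": -1},{"x": 0,"y": 20,"z": 0,"rx": 0,"ry": 0,"rz": 0,"gripper": -1},{"x": 0,"y": 28,"z": 1,"rx": 0,"ry": 0,"rz": 0,"gripper": -1},{"x": 0,"y": 36,"z": 2,"rx": 0,"ry": 0,"rz": 0,"gripper": -1},{"x": 1,"y": 44,"z": 3,"rx": 0,"ry": 0,"rz": 0,"gripper": -1},{"x": 1,"y": 52,"z": 4,"rx": 0,"ry": 0,"rz": 0,"gripper": -1},{"x": 1,"y": 60,"z": 5,"rx": 0,"ry": 0,"rz": 0,"gripper": -1},{"x": 2,"y": 68,"z": 6,"rx": 0,"ry": 0,"rz": 0,"gripper": -1},{"x": 2,"y": 76,"z": 7,"rx": 0,"ry": 0,"rz": 0,"gripper": -1},{"x": 2,"y": 82,"z": 8,"rx": 0,"ry": 0,"rz": 0,"gripper": -1}])

```text
clock: 10.9
eef_pos: [613.8, -147.8, 103.3]
tcp_rot: [-3.141, -0.0, 1.537]
contact_force: [0.4, -1.4, -1.0]
opening: 0.003
grasp_force: 0.0
```

Emit:
servo_tool(deltas=[{"x": 0,"y": 3,"z": 0,"rx": 0,"ry": 0,"rz": 0,"gripper": -1},{"x": 0,"y": 6,"z": 0,"rx": 0,"ry": 0,"rz": 0,"gripper": -1},{"x": 0,"y": 9,"z": 0,"rx": 0,"ry": 0,"rz": 0,"gripper": -1},{"x": 0,"y": 9,"z": 0,"rx": 0,"ry": 0,"rz": 0,"gripper": -1}])

```text
clock: 11.3
eef_pos: [613.9, -139.3, 103.2]
tcp_rot: [-3.142, -0.0, 1.537]
contact_force: [0.8, -0.8, 0.4]
opening: -0.002
grasp_force: 0.0
```

Run:
```python
from h import *
print(r.sense()["contact_force"])
im=r.grab_frame("wrist")
a=im[:,160:480]
s=r.grab_frame("scene")
b=cv2.resize(s[150:270,200:360],(480,360),interpolation=cv2.INTER_CUBIC)
c=np.zeros((400,800,3),np.uint8);c[:,:320]=a;c[:360,320:]=b
cv2.imwrite("pics/w7.png",c)
```

```text
[ 0.75200787 -0.75176363  0.36379502]
```

View pics/w7.png

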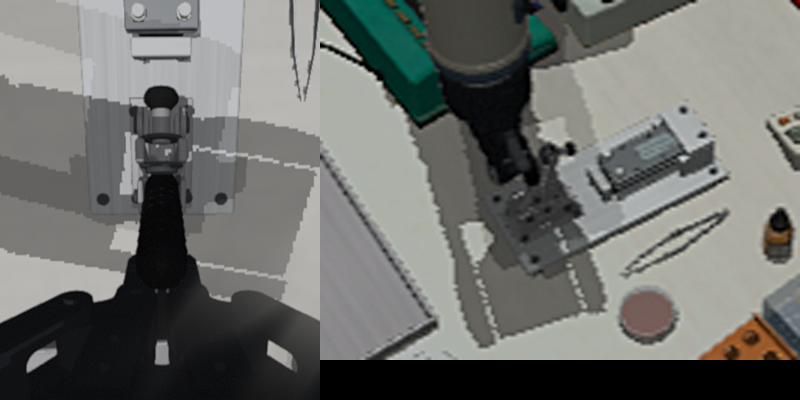

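The arm is nearly up and the cell is uncovered in the nest. I'll keep pushing until the force shows the stop.

Emit:
servo_tool(deltas=[{"x": 0,"y": 3,"z": 0,"rx": 0,"ry": 0,"rz": 0,"gripper": -1},{"x": 0,"y": 6,"z": 0,"rx": 0,"ry": 0,"rz": 0,"gripper": -1},{"x": 0,"y": 6,"z": 0,"rx": 0,"ry": 0,"rz": 0,"gripper": -1}])

```text
clock: 11.7
eef_pos: [614.0, -134.4, 103.4]
tcp_rot: [3.141, 0.001, 1.537]
contact_force: [0.4, -7.4, -0.6]
opening: 0.003
grasp_force: 0.0
```

Emit:
servo_tool(deltas=[{"x": 0,"y": 2,"z": 0,"rx": 0,"ry": 0,"rz": 0,"gripper": -1},{"x": 0,"y": 4,"z": 0,"rx": 0,"ry": 0,"rz": 0,"gripper": -1},{"x": 0,"y": 4,"z": 0,"rx": 0,"ry": 0,"rz": 0,"gripper": -1}])

```text
clock: 12.0
eef_pos: [614.1, -131.6, 103.5]
tcp_rot: [3.141, 0.003, 1.537]
contact_force: [0.3, -13.0, -1.0]
opening: -0.0
grasp_force: 0.0
```

Emit:
servo_tool(deltas=[{"x": 0,"y": 3,"z": 0,"rx": 0,"ry": 0,"rz": 0,"gripper": -1},{"x": 0,"y": 3,"z": 0,"rx": 0,"ry": 0,"rz": 0,"gripper": -1},{"x": 0,"y": 3,"z": 0,"rx": 0,"ry": 0,"rz": 0,"gripper": -1}])

```text
clock: 12.3
eef_pos: [614.2, -129.6, 103.6]
tcp_rot: [3.14, 0.004, 1.537]
contact_force: [-1.9, -17.8, -0.2]
opening: 0.002
grasp_force: 0.0
```

Emit:
servo_tool(deltas=[{"x": 0,"y": -20,"z": 0,"rx": 0,"ry": 0,"rz": 0,"gripper": -1},{"x": 0,"y": -30,"z": 40,"rx": 0,"ry": 0,"rz": 0,"gripper": -1},{"x": 0,"y": -30,"z": 85,"rx": 0,"ry": 0,"rz": 0,"gripper": -1},{"x": 0,"y": -20,"z": 125,"rx": 0,"ry": 0,"rz": 0,"gripper": -0.5},{"x": 0,"y": 25,"z": 130,"rx": 0,"ry": 0,"rz": 0,"gripper": 0},{"x": 1,"y": 70,"z": 130,"rx": 0,"ry": 0,"rz": 0,"gripper": 0.4},{"x": 2,"y": 115,"z": 120,"rx": 0,"ry": 0,"rz": 0,"gripper": 0.4},{"x": 5,"y": 136,"z": 90,"rx": 0,"ry": 0,"rz": 0,"gripper": 0.4},{"x": 5,"y": 136,"z": 70,"rx": 0,"ry": 0,"rz": 0,"gripper": 0.4},{"x": 5,"y": 136,"z": 70,"rx": 0,"ry": 0,"rz": 0,"gripper": 0.4}])

```text
clock: 13.3
eef_pos: [616.7, 10.4, 170.4]
tcp_rot: [-3.136, 0.0, 1.538]
contact_force: [-0.2, -0.2, -0.0]
opening: 0.695
grasp_force: 0.0
```

Run:
```python
from h import *
s=r.sense();print(s["clock"],s["eef_pos"],s["tcp_rot"],s["opening"])
im=r.grab_frame("wrist")
J=[617.3,-35.6,1.538]
pts={"cTL":(76,20,38),"stubL":(8,12,45.5),"stubR":(8,-12,45.5),"c-xL":(0,20,38),"c-xR":(0,-20,38),"lipL":(77,29,46.5),"lipR":(77,-29,46.5),"nest":(45,0,38)}
for k,P in pts.items(): print(k,proj("wrist",T(J,P)[0]).round(0))
for k in ["flow_cell","heel_lip"]:
    print(k,[(d["box"],round(d["conf"],2)) for d in r.recognise(k,"wrist")[:2]])
cv2.imwrite("pics/w8f.png",im)
sc=r.grab_frame("scene")
b=cv2.resize(sc[150:250,210:330],(360,300),interpolation=cv2.INTER_CUBIC)
c=np.zeros((400,800,3),np.uint8);c[:,:440]=im[:,100:540];c[:300,440:]=b
cv2.imwrite("pics/w8.png",c)
```

```text
13.3 [616.65227454  10.43419361 170.39811779] [-3.13611342e+00  4.14624119e-05  1.53833124e+00] 0.6954530839449027
cTL [298. 152.]
stubL [309. 238.]
stubR [339. 238.]
c-xL [300. 244.]
c-xR [348. 244.]
lipL [285. 152.]
lipR [363. 152.]
nest [324. 191.]
flow_cell [([296.8, 152.6, 54.5, 90.6], 0.9)]
heel_lip [([283.2, 106.9, 82.7, 46.2], 0.95)]
```

View pics/w8.png

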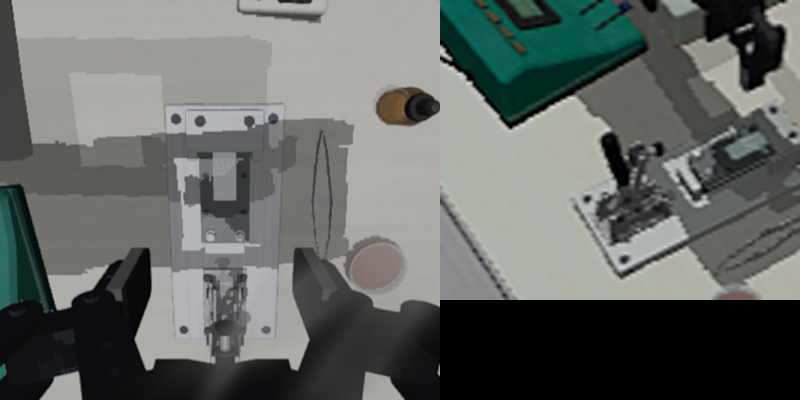

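The wrist view matches the jig model within 1 px: the cell at columns 297–351, the lip edge at row 152, and the stubs at (311,236) and (338,236). The scene half shows the handle upright at (612,155), so the clamp is open. The grey cell in the nest is the one meant, since the red and purple look-alikes lie elsewhere. Now I'll descend.

Emit:
servo_tool(deltas=[{"x": 0,"y": 0,"z": -40,"rx": 0,"ry": 0,"rz": 0,"gripper": 0.4},{"x": 0,"y": 0,"z": -80,"rx": 0,"ry": 0,"rz": 0,"gripper": 0.4},{"x": 0,"y": 0,"z": -110,"rx": 0,"ry": 0,"rz": 0,"gripper": 0.4},{"x": 0,"y": 0,"z": -130,"rx": 0,"ry": 0,"rz": 0,"gripper": 0.4},{"x": 0,"y": 0,"z": -130,"rx": 0,"ry": 0,"rz": 0,"gripper": 0.4},{"x": 0,"y": 0,"z": -130,"rx": 0,"ry": 0,"rz": 0,"gripper": 0.4}])

```text
clock: 14.1
eef_pos: [619.8, 8.9, 44.5]
tcp_rot: [3.14, -0.0, 1.536]
contact_force: [0.9, 0.5, 0.1]
opening: 0.7
grasp_force: 0.0
```

Emit:
servo_tool(deltas=[{"x": -1,"y": 1,"z": -15,"rx": 0,"ry": 0,"rz": 0,"gripper": 0.4},{"x": -1,"y": 1,"z": -30,"rx": 0,"ry": 0,"rz": 0,"gripper": 0.2},{"x": -1,"y": 1,"z": -30,"rx": 0,"ry": 0,"rz": 0,"gripper": 0.1},{"x": -1,"y": 1,"z": -30,"rx": 0,"ry": 0,"rz": 0,"gripper": 0.0}])

```text
clock: 14.5
eef_pos: [617.5, 10.3, 12.8]
tcp_rot: [-3.141, 0.0, 1.537]
contact_force: [0.2, -1.4, 0.1]
opening: 0.499
grasp_force: 0.0
```

Emit:
servo_tool(deltas=[{"x": 0,"y": 0,"z": 0,"rx": 0,"ry": 0,"rz": 0,"gripper": -0.2},{"x": 0,"y": 0,"z": 0,"rx": 0,"ry": 0,"rz": 0,"gripper": -0.5},{"x": 0,"y": 0,"z": 0,"rx": 0,"ry": 0,"rz": 0,"gripper": -1},{"x": 0,"y": 0,"z": 0,"rx": 0,"ry": 0,"rz": 0,"gripper": -1},{"x": 0,"y": 0,"z": 0,"rx": 0,"ry": 0,"rz": 0,"gripper": -1}], newtons=40)

```text
clock: 15.0
eef_pos: [618.0, 10.3, 13.4]
tcp_rot: [3.141, 0.0, 1.537]
contact_force: [0.0, -0.4, -0.4]
opening: 0.456
grasp_force: 40.5
```

Emit:
servo_tool(deltas=[{"x": 0,"y": -0.7,"z": 0.9,"rx": -0.02,"ry": 0.0007,"rz": 0,"gripper": -1},{"x": 0,"y": -1.2,"z": 1.8,"rx": -0.04,"ry": 0.0013,"rz": 0,"gripper": -1},{"x": 0,"y": -1.7,"z": 2.8,"rx": -0.063,"ry": 0.002,"rz": 0,"gripper": -1},{"x": 0,"y": -2,"z": 3.8,"rx": -0.085,"ry": 0.0028,"rz": 0,"gripper": -1},{"x": 0,"y": -2,"z": 3.8,"rx": -0.085,"ry": 0.0028,"rz": 0,"gripper": -1},{"x": 0,"y": -2,"z": 3.8,"rx": -0.085,"ry": 0.0028,"rz": 0,"gripper": -1}])

```text
clock: 15.6
eef_pos: [617.9, 8.5, 17.1]
tcp_rot: [3.142, 0.084, 1.537]
contact_force: [0.2, -0.1, -0.6]
opening: 0.459
grasp_force: 40.5
```

Emit:
servo_tool(deltas=[{"x": -0.1,"y": -2,"z": 0.2,"rx": 0,"ry": 0,"rz": 0,"gripper": -1},{"x": -0.2,"y": -5,"z": 0.4,"rx": 0,"ry": 0,"rz": 0,"gripper": -1},{"x": -0.3,"y": -8,"z": 0.7,"rx": 0,"ry": 0,"rz": 0,"gripper": -1},{"x": -0.4,"y": -11,"z": 0.9,"rx": 0,"ry": 0,"rz": 0,"gripper": -1},{"x": -0.5,"y": -14,"z": 1.2,"rx": 0,"ry": 0,"rz": 0,"gripper": -1},{"x": -0.6,"y": -17,"z": 1.4,"rx": 0,"ry": 0,"rz": 0,"gripper": -1},{"x": -0.7,"y": -20,"z": 1.7,"rx": 0,"ry": 0,"rz": 0,"gripper": -1},{"x": -0.7,"y": -22,"z": 1.9,"rx": 0,"ry": 0,"rz": 0,"gripper": -1},{"x": -0.7,"y": -22,"z": 1.9,"rx": 0,"ry": 0,"rz": 0,"gripper": -1}])

```text
clock: 16.5
eef_pos: [617.2, -14.0, 19.0]
tcp_rot: [3.141, 0.085, 1.536]
contact_force: [0.3, 0.4, -0.7]
opening: 0.46
grasp_force: 40.5
```

The tips reach about 11 mm below the cell's underside, so they would hit the tray floor before the cell did. The cell can rest stably here on the stop and the pedestal at about 0.073 rad, so I'll set it down there and regrip higher.

Emit:
servo_tool(deltas=[{"x": 0,"y": 0,"z": -1,"rx": 0.006,"ry": 0,"rz": 0,"gripper": -1},{"x": 0,"y": 0,"z": -1.8,"rx": 0.012,"ry": 0,"rz": 0,"gripper": -1},{"x": 0,"y": 0,"z": -2.2,"rx": 0.012,"ry": 0,"rz": 0,"gripper": -1},{"x": 0,"y": 0,"z": -2.5,"rx": 0.012,"ry": 0,"rz": 0,"gripper": -1},{"x": 0,"y": 0,"z": -2.5,"rx": 0.012,"ry": 0,"rz": 0,"gripper": -1}])

```text
clock: 17.0
eef_pos: [617.1, -13.7, 16.5]
tcp_rot: [-3.141, 0.073, 1.537]
contact_force: [0.3, -0.8, 0.5]
opening: 0.463
grasp_force: 40.7
```

Emit:
servo_tool(deltas=[{"x": 0,"y": 0,"z": -0.4,"rx": 0,"ry": 0,"rz": 0,"gripper": -1},{"x": 0,"y": 0,"z": -0.4,"rx": 0,"ry": 0,"rz": 0,"gripper": -1},{"x": 0,"y": 0,"z": -0.4,"rx": 0,"ry": 0,"rz": 0,"gripper": 0.05},{"x": 0,"y": 0,"z": -0.4,"rx": 0,"ry": 0,"rz": 0,"gripper": 0.05},{"x": 0,"y": 0,"z": -0.4,"rx": 0,"ry": 0,"rz": 0,"gripper": 0.05}])

```text
clock: 17.5
eef_pos: [617.2, -13.7, 16.0]
tcp_rot: [-3.141, 0.073, 1.537]
contact_force: [0.3, 0.5, -0.5]
opening: 0.53
grasp_force: 0.0
```

Emit:
servo_tool(deltas=[{"x": 0,"y": 0.3,"z": 5,"rx": 0,"ry": 0,"rz": 0,"gripper": 0.05},{"x": 0,"y": 0.8,"z": 11,"rx": 0,"ry": 0,"rz": 0,"gripper": 0.05},{"x": 0,"y": 0.8,"z": 11.5,"rx": 0,"ry": 0,"rz": 0,"gripper": 0.05},{"x": 0,"y": 0.8,"z": 11.5,"rx": 0,"ry": 0,"rz": 0,"gripper": -1},{"x": 0,"y": 0.8,"z": 11.5,"rx": 0,"ry": 0,"rz": 0,"gripper": -1},{"x": 0,"y": 0.8,"z": 11.5,"rx": 0,"ry": 0,"rz": 0,"gripper": -1},{"x": 0,"y": 0.8,"z": 11.5,"rx": 0,"ry": 0,"rz": 0,"gripper": -1}])

```text
clock: 18.2
eef_pos: [617.7, -12.8, 28.6]
tcp_rot: [3.141, 0.073, 1.537]
contact_force: [-1.4, 1.3, 7.8]
opening: 0.457
grasp_force: 39.3
```

Emit:
servo_tool(deltas=[{"x": 0,"y": 0,"z": 3,"rx": 0,"ry": 0,"rz": 0,"gripper": -1},{"x": 0,"y": 0,"z": 8,"rx": 0,"ry": 0,"rz": 0,"gripper": -1},{"x": 0,"y": 0,"z": 14,"rx": 0,"ry": 0,"rz": 0,"gripper": -1},{"x": 0,"y": 0,"z": 22,"rx": 0,"ry": 0,"rz": 0,"gripper": -1},{"x": 0,"y": 0,"z": 35,"rx": 0,"ry": 0,"rz": 0,"gripper": -1},{"x": 0,"y": 0,"z": 50,"rx": 0,"ry": 0,"rz": 0,"gripper": -1},{"x": 0,"y": 0,"z": 50,"rx": 0,"ry": 0,"rz": 0,"gripper": -1}])

```text
clock: 18.9
eef_pos: [619.0, -12.9, 80.5]
tcp_rot: [3.138, 0.073, 1.537]
contact_force: [0.8, -0.0, -1.1]
opening: 0.456
grasp_force: 40.5
```

Emit:
servo_tool(deltas=[{"x": 0,"y": 0,"z": 45,"rx": 0.03,"ry": -0.001,"rz": 0,"gripper": -1},{"x": 0,"y": 0,"z": 90,"rx": 0.06,"ry": -0.002,"rz": 0,"gripper": -1},{"x": 0,"y": 0,"z": 130,"rx": 0.073,"ry": -0.0024,"rz": 0,"gripper": -1},{"x": -5,"y": -35,"z": 140,"rx": 0.073,"ry": -0.0024,"rz": 0,"gripper": -1},{"x": -10,"y": -75,"z": 140,"rx": 0.073,"ry": -0.0024,"rz": 0,"gripper": -1},{"x": -17,"y": -115,"z": 140,"rx": 0.073,"ry": -0.0024,"rz": 0,"gripper": -1},{"x": -25,"y": -155,"z": 140,"rx": 0.073,"ry": -0.0024,"rz": 0,"gripper": -1},{"x": -35,"y": -195,"z": 140,"rx": 0.073,"ry": -0.0024,"rz": 0,"gripper": -1},{"x": -45,"y": -235,"z": 140,"rx": 0.073,"ry": -0.0024,"rz": 0,"gripper": -1},{"x": -56,"y": -275,"z": 140,"rx": 0.073,"ry": -0.0024,"rz": 0,"gripper": -1}])

```text
clock: 19.9
eef_pos: [560.5, -289.4, 217.7]
tcp_rot: [-3.141, 0.0, 1.537]
contact_force: [0.9, 0.0, -1.2]
opening: 0.454
grasp_force: 41.1
```

Emit:
servo_tool(deltas=[{"x": 0,"y": -10,"z": 0,"rx": 0,"ry": 0,"rz": 0.04,"gripper": -1},{"x": 0,"y": -19,"z": 0,"rx": 0,"ry": 0,"rz": 0.07,"gripper": -1},{"x": 0,"y": -19,"z": 0,"rx": 0,"ry": 0,"rz": 0.07,"gripper": -1},{"x": 0,"y": -19,"z": 0,"rx": 0,"ry": 0,"rz": 0.07,"gripper": -1}])

```text
clock: 20.3
eef_pos: [561.0, -306.7, 217.5]
tcp_rot: [-3.141, -0.0, 1.606]
contact_force: [0.7, 0.5, 0.2]
opening: 0.456
grasp_force: 41.0
```

Run:
```python
from h import *
s=r.sense();print(s["clock"],s["eef_pos"],s["tcp_rot"],s["opening"],s["grasp_force"])
im=r.grab_frame("wrist");cv2.imwrite("pics/w9.png",im)
TR=[543.8,-338.1,.045]
for k,P in {"+x+y":(125,90,17),"-x+y":(-125,90,17),"0+y":(0,90,17),"+x0":(125,0,17),"-x0":(-125,0,17)}.items(): print(k,proj("wrist",T(TR,P)[0]).round(0))
for P in [(0,45,0),(0,-45,0),(0,-45,12),(0,45,12)]:
    p=s["eef_pos"]+np.array([0,P[1],P[2]-1]); print("cell",P,proj("wrist",p).round(0))
for k in ["tray","flow_cell","finished_cell"]:
    print(k,[(d["box"],round(d["conf"],2)) for d in r.recognise(k,"wrist")[:2]])
t=r.grab_frame("top")
for k in ["tray","clamp_arm","finished_cell"]: print(k,[(d["box"],round(d["conf"],2)) for d in r.recognise(k,"top")[:2]])
# edge of tray +y rim: gradient down columns
g=cv2.cvtColor(im,cv2.COLOR_BGR2GRAY).astype(int)
for u in (200,240,400,440): print(u,[ (v,g[v,u]) for v in range(120,260,1) if abs(g[v+1,u]-g[v-1,u])>25])
```

```text
20.3 [ 561.02657082 -306.66422694  217.48391837] [-3.14104295e+00 -3.01431463e-04  1.60556953e+00] 0.4561743387384337 41.02762699127197
+x+y [436. 111.]
-x+y [168. 114.]
0+y [301. 112.]
+x0 [429. 204.]
-x0 [179. 206.]
cell (0, 45, 0) [326. 161.]
cell (0, -45, 0) [319. 351.]
cell (0, -45, 12) [319. 370.]
cell (0, 45, 12) [327. 166.]
tray [([162.5, 111.7, 269.9, 175.9], 0.57)]
flow_cell [([268.0, 157.9, 108.0, 207.3], 0.89)]
finished_cell [([235.1, 229.0, 35.7, 35.2], 0.62)]
tray [([404.6, 196.9, 57.0, 71.9], 0.92)]
clamp_arm [([406.2, 194.6, 53.4, 73.3], 0.6), ([354.9, 202.3, 21.6, 11.3], 0.43)]
finished_cell [([349.3, 160.0, 14.4, 19.6], 0.47), ([320.0, 180.8, 1.4, 3.8], 0.22)]
200 [(135, np.int64(115)), (136, np.int64(148)), (139, np.int64(158)), (140, np.int64(133)), (143, np.int64(129)), (144, np.int64(153))]
240 [(168, np.int64(114)), (169, np.int64(149)), (229, np.int64(144)), (230, np.int64(116)), (231, np.int64(111)), (232, np.int64(87)), (234, np.int64(99)), (240, np.int64(102)), (241, np.int64(159)), (242, np.int64(185)), (246, np.int64(166)), (247, np.int64(136)), (257, np.int64(117)), (258, np.int64(91)), (259, np.int64(51))]
400 [(240, np.int64(108)), (243, np.int64(108)), (252, np.int64(118)), (253, np.int64(139)), (256, np.int64(147)), (257, np.int64(114)), (258, np.int64(66)), (259, np.int64(35))]
440 [(140, np.int64(173)), (141, np.int64(147)), (142, np.int64(123)), (187, np.int64(138)), (188, np.int64(165))]
```

Tray and cell agree with the model (tray box columns 162–432, cell box rows 158–365). I'll shift +27 mm in x so the cell's footprint doesn't overlap the finished cell's x range, then descend.

Emit:
servo_tool(deltas=[{"x": 14,"y": 0,"z": -30,"rx": 0,"ry": 0,"rz": 0,"gripper": -1},{"x": 27,"y": 0,"z": -70,"rx": 0,"ry": 0,"rz": 0,"gripper": -1},{"x": 27,"y": 0,"z": -110,"rx": 0,"ry": 0,"rz": 0,"gripper": -1},{"x": 27,"y": 0,"z": -150,"rx": 0,"ry": 0,"rz": 0,"gripper": -1},{"x": 27,"y": 0,"z": -180,"rx": 0,"ry": 0,"rz": 0,"gripper": -1},{"x": 27,"y": 0,"z": -195,"rx": 0,"ry": 0,"rz": 0,"gripper": -1},{"x": 27,"y": 0,"z": -200,"rx": 0,"ry": 0,"rz": 0,"gripper": -1},{"x": 27,"y": 0,"z": -203,"rx": 0,"ry": 0,"rz": 0,"gripper": -1},{"x": 27,"y": 0,"z": -203,"rx": 0,"ry": 0,"rz": 0,"gripper": -1},{"x": 27,"y": 0,"z": -203,"rx": 0,"ry": 0,"rz": 0,"gripper": -1}])

```text
clock: 21.7
eef_pos: [589.1, -307.4, 16.2]
tcp_rot: [3.14, 0.001, 1.607]
contact_force: [0.2, 0.6, -1.1]
opening: 0.456
grasp_force: 41.0
```

Emit:
servo_tool(deltas=[{"x": 0,"y": 0,"z": -3,"rx": 0,"ry": 0,"rz": 0,"gripper": -1},{"x": 0,"y": 0,"z": -6,"rx": 0,"ry": 0,"rz": 0,"gripper": -1},{"x": 0,"y": 0,"z": -9,"rx": 0,"ry": 0,"rz": 0,"gripper": -1},{"x": 0,"y": 0,"z": -10.5,"rx": 0,"ry": 0,"rz": 0,"gripper": -1},{"x": 0,"y": 0,"z": -10.5,"rx": 0,"ry": 0,"rz": 0,"gripper": -1},{"x": 0,"y": 0,"z": -10.5,"rx": 0,"ry": 0,"rz": 0,"gripper": -1}])

```text
clock: 22.3
eef_pos: [588.1, -306.9, 4.0]
tcp_rot: [-3.141, -0.0, 1.607]
contact_force: [-0.1, -0.3, -1.1]
opening: 0.458
grasp_force: 41.0
```

Emit:
servo_tool(deltas=[{"x": 0,"y": 0,"z": -0.7,"rx": 0,"ry": 0,"rz": 0,"gripper": -1},{"x": 0,"y": 0,"z": -0.7,"rx": 0,"ry": 0,"rz": 0,"gripper": -1},{"x": 0,"y": 0,"z": -0.7,"rx": 0,"ry": 0,"rz": 0,"gripper": -1}])

```text
clock: 22.6
eef_pos: [588.2, -306.9, 3.4]
tcp_rot: [-3.141, 0.0, 1.607]
contact_force: [0.3, 0.6, -1.4]
opening: 0.458
grasp_force: 41.0
```

Emit:
servo_tool(deltas=[{"x": 0,"y": 0,"z": -0.7,"rx": 0,"ry": 0,"rz": 0,"gripper": -1},{"x": 0,"y": 0,"z": -0.7,"rx": 0,"ry": 0,"rz": 0,"gripper": -1},{"x": 0,"y": 0,"z": -0.7,"rx": 0,"ry": 0,"rz": 0,"gripper": -1}])

```text
clock: 22.9
eef_pos: [588.1, -306.9, 2.7]
tcp_rot: [-3.141, 0.0, 1.607]
contact_force: [-0.2, -0.6, -0.4]
opening: 0.458
grasp_force: 41.0
```

Emit:
servo_tool(deltas=[{"x": 0,"y": 0,"z": -0.5,"rx": 0,"ry": 0,"rz": 0,"gripper": -1},{"x": 0,"y": 0,"z": -0.5,"rx": 0,"ry": 0,"rz": 0,"gripper": -1},{"x": 0,"y": 0,"z": -0.5,"rx": 0,"ry": 0,"rz": 0,"gripper": -1}])

```text
clock: 23.2
eef_pos: [588.2, -306.9, 2.5]
tcp_rot: [-3.141, 0.0, 1.607]
contact_force: [-1.9, -0.1, 4.7]
opening: 0.457
grasp_force: 41.6
```

Emit:
servo_tool(deltas=[{"x": 0,"y": 0,"z": -0.5,"rx": 0,"ry": 0,"rz": 0,"gripper": -1},{"x": 0,"y": 0,"z": -0.5,"rx": 0,"ry": 0,"rz": 0,"gripper": -1},{"x": 0,"y": 0,"z": -0.5,"rx": 0,"ry": 0,"rz": 0,"gripper": -1}])

```text
clock: 23.5
eef_pos: [588.3, -306.9, 2.5]
tcp_rot: [-3.141, 0.0, 1.607]
contact_force: [-3.7, 2.2, 8.6]
opening: 0.452
grasp_force: 42.2
```

Touched down at TCP z of 2.5 mm, so I'll release and retreat.

Emit:
servo_tool(deltas=[{"x": 0,"y": 0,"z": 0.7,"rx": 0,"ry": 0,"rz": 0,"gripper": -1},{"x": 0,"y": 0,"z": 0.7,"rx": 0,"ry": 0,"rz": 0,"gripper": 0.2},{"x": 0,"y": 0,"z": 0.7,"rx": 0,"ry": 0,"rz": 0,"gripper": 0.2},{"x": 0,"y": 0,"z": 0.7,"rx": 0,"ry": 0,"rz": 0,"gripper": 0.2},{"x": 0,"y": 0,"z": 10,"rx": 0,"ry": 0,"rz": 0,"gripper": 0.2},{"x": 0,"y": 0,"z": 45,"rx": 0,"ry": 0,"rz": 0,"gripper": 0.2},{"x": 0,"y": 0,"z": 95,"rx": 0,"ry": 0,"rz": 0,"gripper": 0.2},{"x": 0,"y": 0,"z": 145,"rx": 0,"ry": 0,"rz": 0,"gripper": 0.2},{"x": 0,"y": -20,"z": 195,"rx": 0,"ry": 0,"rz": 0,"gripper": 0.2},{"x": 0,"y": -20,"z": 195,"rx": 0,"ry": 0,"rz": 0,"gripper": 0.2}])

```text
clock: 24.5
eef_pos: [591.5, -330.2, 205.0]
tcp_rot: [3.132, 0.007, 1.606]
contact_force: [-0.2, 0.0, 0.2]
opening: 0.596
grasp_force: 0.0
```

Run:
```python
from h import *
s=r.sense();print(s["clock"],s["eef_pos"],s["opening"],s["contact_force"])
im=r.grab_frame("wrist");cv2.imwrite("pics/w10.png",im)
for P in [(0,45,15),(0,-45,15),(20,0,15),(-20,0,15)]: print(proj("wrist",np.array([588.2+P[0],-306.9+P[1],P[2]])).round(0))
for k in ["tray","flow_cell","finished_cell"]:
    print(k,[(d["box"],round(d["conf"],2)) for d in r.recognise(k,"wrist")[:3]])
sc=r.grab_frame("scene")
for k in ["clamp_arm","handle_grip"]: print(k,[(d["box"],round(d["conf"],2)) for d in r.recognise(k,"scene")[:2]])
J=[617.3,-35.6,1.538]
print("handle open/clamped scene px",[proj("scene",T(J,P)[0]).round(0) for P in [(-80,0,120),(-84,0,155),(-135,0,41),(-34,0,100)]])
```

```text
24.5 [ 591.48835279 -330.16301919  204.982243  ] 0.5958534458726479 [-0.16001826  0.02654173  0.22263107]
[321. 102.]
[318. 200.]
[341. 153.]
[298. 152.]
tray [([115.4, 79.8, 290.8, 191.6], 0.8)]
flow_cell [([449.7, 97.5, 87.2, 65.7], 0.72), ([293.8, 98.3, 46.7, 99.7], 0.58)]
finished_cell [([196.3, 210.4, 95.7, 42.5], 0.57)]
clamp_arm [([260.5, 194.0, 25.3, 27.3], 0.76)]
handle_grip [([262.3, 195.0, 10.8, 21.3], 0.64)]
handle open/clamped scene px [array([268., 201.]), array([266., 194.]), array([253., 225.]), array([283., 198.])]
```

The cell's box (294–340, 98–198) matches the flat-on-floor prediction and is clear of the rim and the finished cell. The handle is upright at (267,205) in the scene view. I'll hand in.

```bash
python3 -c "
from rig import r
print(r.sign_off())"
```

```text
the job is handed in; nothing more can be done
None
```

I handed the job in at about 25 s of the 54 s allowed: the clamp stands open at its stop, and the flow cell lies flat, window up, on the tray floor, clear of the finished cell; sign-off returned no verdict.

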